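# Check the stop of a vial crimper held in the bench vice

## Task

A hand crimper for vial caps is clamped in the small bench vice with its two handles standing up; check that its lever stops short of the fixed handle. With the backs of the fingers (or the fingertips) press on the outside of the hinged lever, pushing it in towards the fixed handle until it comes firmly up against its stop, keep it pressed there for two seconds, then ease it slowly back out to its rest without letting it snap back, and take the hand away. Do not grip or squeeze the lever, do not touch the fixed handle, do not force the lever, and leave everything else on the bench where it stands.

Things in the scene. Friction and masses are not known exactly. Their poses are not given: they have to be found in the camera images.
- lever (a joint): hinged lever: 0 = out at rest, grows as pressed in, meets its hard stop at 0.32 rad (readings are noisy by about 0.01). It turns on a level pin 140 mm below its top end. A spring pushes it out: at the top end 2.5 N starts it moving, 6 N brings it to the stop, 10 to 15 N is firm, 35 N strains it. Let go, it snaps back at once; easing it out over a second or more is slow enough.
- lever_end (a point): point on the lever's OUTER face (to be pressed), mid-width, 5 mm below its top end, 282 mm above the bench at rest. Lever: black-sleeved strap 18 mm wide, 14 thick, sleeve 95 long, on the robot's side of the vice. At rest it leans out 15 degrees: a vertical finger meets the top end first. At its stop it is upright, this point 44 mm nearer the fixed handle and 6 mm higher.
- handle_end (a point): centre of the top end of the fixed handle, a black-sleeved upright bar 16 mm thick, 20 wide, top 291 mm above the bench. The level direction from lever_end to handle_end is the one in which the lever is pressed. At the stop a gap of about 17 mm is left between the two. A brass-headed stop screw passes through this handle lower down.
- vise: small blue bench vice screwed to the bench, round base 104 mm across, 190 mm long over its screw, jaw tops 112 mm above the bench, holding the crimper's level aluminium barrel, handles up; origin under it at bench height; x axis points from lever to fixed handle, y axis along the vice's screw; top of the crimper 292 mm above the bench
- vial_a: bystander: crimped glass vial, 22 mm across, 75 mm tall, stands near the vice (origin: centre of its underside)
- vial_b: bystander: another such vial
- cap_dish: bystander: shallow white porcelain dish, 90 mm across, 22 mm high
- screwdriver: bystander: screwdriver 160 mm long, lying near the vice
- pliers: bystander: small decapping pliers lying on the bench, about 150 mm long
- flask_a: bystander: stoppered volumetric flask, 66 mm across, 160 mm tall
- flask_b: bystander: larger stoppered volumetric flask, 76 mm across, 182 mm tall
- flask_c: bystander: stoppered volumetric flask, 66 mm across, 160 mm tall
- tube_a: bystander: capped 50 ml tube standing upright, 33 mm across its cap, 115 mm tall

How it is judged:
On the way, in this order (a step that is already met when the one before it is completed fails the run):
1. the lever is pressed by its outside firmly against its stop (0.305 rad or more, 8 N or more from the fingers) and kept there for 1.2 s (value of joint lever above 0.305 rad and contact force between the fingers and lever_c0 above 8 N), for 1.2 s.
2. the lever is back out at rest (value of joint lever below 0.03 rad), for 0.2 s.
At the end, for the whole second after the job is handed in: the lever stands out at rest (under 0.03 rad) after having been held at its stop, and every bystander stands still within 12 mm of where it was (value of joint lever below 0.03 rad and distance of each of vial_a, vial_b, cap_dish, screwdriver, pliers, flask_a, flask_b, flask_c, tube_a from where it was at the start of the episode below 0.012 m and linear speed of each of vial_a, vial_b, cap_dish, screwdriver, pliers, flask_a, flask_b, flask_c, tube_a below 0.02 m/s); the robot touches nothing.
It fails at once if the lever snaps back (faster than 2 rad/s outwards) (velocity of joint lever below -2 rad/s).
It fails at once if the lever is forced (over 40 N) (contact force between any of the arm, the fingers and lever_c0 above 40 N).
It fails at once if the lever is gripped or touched on its inside (over 2 N) (contact force between any of the arm, the fingers and lever_c1 above 2 N).
It fails at once if the fixed handle is touched (over 2 N) (contact force between any of the arm, the fingers and vise_c0 above 2 N).
It fails at once if a bystander is knocked, lifted or carried off (moved over 20 mm) (distance of any of vial_a, vial_b, cap_dish, screwdriver, pliers, flask_a, flask_b, flask_c, tube_a from where it was at the start of the episode above 0.02 m).
It also fails if it takes over 54 s, if anything falls off the work surface, if the arm or the gripper's body presses on something with over 40 N, if the wrist force passes 120 N, or if a joint passes its speed limit or range.

## Robot

A 6-joint arm with a two-finger parallel gripper is mounted at the origin on the work surface. World frame = base frame: x ahead of the robot, y to its left, z up, the work surface at z = 0. Lengths are in m, angles in rad, forces in N, time in s.
With the tool pointing down it reaches from about 0.35 to 0.975 m from the base axis. Payload 4.9 kg.
Tool frame: the origin (TCP) lies midway between the tips of the shut fingers; the grasp point (between the pads) lies 19 mm behind it; z points along the fingers, y is the line along which they close (so a half turn about z gives the same grasp; the last joint's range is limited). The gripper opens to 85 mm and grips with 20 to 120 N. Pads are 22 mm wide; open, the fingers measure 114 mm over their backs; the gripper's body (76 mm by 85 mm) begins 54 mm behind the grasp point. The pads swing forward as they close: fully open they stand 13 mm farther back than shut.
Start: joints at [1.208, 0.053, 1.613, -0, 1.476, -0.119], TCP at [0.151, 0.607, 0.231] pointing down, gripper open.
Joint ranges: [-3.01, 3.01], [-1.01, 2.22], [0.06, 2.58], [-1.02, 4.17], [0.09, 2.62], [-3.14, 3.14]. Speed limits (rad/s): [2.57, 2.57, 3.14, 3.14, 3.14, 3.14].

## Interface

Orientations are given as a rotation vector (axis times angle).
In Python, from station import ctrl gives the robot as it stands.
- The arm moves only by the shell command python3 -m handwheel 'ROWS' [FORCE]. ROWS is JSON, a list of rows, each an object with "gripper": the gripper command: -1 is fully open, 1 is shut, values between are in proportion; "offset": the shift along the tool's x, y, z in mm, a list of three; "rotation": the turn, a rotation vector about the tool's x, y, z in rad, a list of three. A call has exactly 8 rows; each row is the pose to reach, as a shift and turn from the pose commanded when the call began, along the tool's axes at that moment; what a row does not reach only later rows make up. A row lasts 1/8 s, in which the tool goes at most 62.5 mm and 10.7 degrees, less where a joint would pass 70% of its speed; a pose out of reach is approached as far as the arm can. A call with a gripper value outside its range is refused whole. The fingers move at their own pace and stop on an object; FORCE is the grip in N (left out, the last holds). Time passes only in rows, so rows that repeat a pose let the fingers close, or fill a call up. It gives the time, the measured TCP pose, the force, the opening and the grip force at its end, in the units of the state.
- ctrl.get_obs(): the state, without advancing time (a new reading comes with each control period).
- ctrl.get_image(name): name is "side" or "top" or "wrist"; returns a dict with "image" (420x560x3 uint8, red, green, blue), "fovy" (degrees; the focal length in pixels is half the picture's height over the tangent of half this angle, whatever the lens; pixels are square), "cx", "cy" (the principal point, pixels), "k1" (the pictures are not rectified: a ray, as slopes to the right and down, at radius r is drawn at 1 + k1 r^2 times it, then the intrinsics apply), "xyz" and "attitude" of the camera in the world. Camera axes: x right, y up, looking along -z (the intrinsics and any distortion apply to the point x, -y, -z); pixel columns grow to the right and rows downward; lengths in m; the calibration is good to about 2 mm. A picture is of the moment at which its call begins. There is no depth.
- ctrl.finish_job(): hands the job in; it is judged then, once.
The state is a dict: "t": time; "q": joint angles; "dq": joint speeds; "effort": joint torques, N m; "tool_pos": TCP position; "tool_rot": TCP orientation; "contact_force": force on the tool from outside, world axes, zero at the start; "wrist_torque": the same for the moment, N m; "opening": finger opening in m; "grip_force": force on a finger pad.
Only numpy, scipy, OpenCV 4.12 (cv2) and the standard library are available. Lean on these libraries where they do the work, as an engineer would, in place of code of your own. Each camera call takes 0.05 s, during which the arm holds its last target. There are 200 camera calls.

## Working session

There is one attempt and no reset: what is moved stays moved. The work goes in short steps, Python scripts to look and compute and a shell command to move; the robot and the scene stay as the last step left them, time stands still between calls to the robot, and variables do not carry over. Pictures are saved under pics/ and viewed, at most 10 in all, crops included, and the job is handed in when it is done.

```bash
mkdir -p pics; python3 - <<'E'
from station import ctrl
import cv2,pickle
d={}
for n in("side","top","wrist"):
    r=ctrl.get_image(n);d[n]=r
    cv2.imwrite(f"pics/{n}0.png",r["image"][:,:,::-1])
    print(n,{k:v for k,v in r.items() if k!="image"})
pickle.dump(d,open("im0.pkl","wb"))
print(ctrl.get_obs())
E
```

```text
side {'fovy': 53.67658009809696, 'cx': 276.07797509107604, 'cy': 201.46909469459027, 'k1': -0.0018313978747202186, 'xyz': array([ 0.08013504, -0.58261358,  1.00637075]), 'attitude': array([ 0.74379054, -0.21845748, -0.57603451])}
top {'fovy': 44.875465013712486, 'cx': 280.5674207679119, 'cy': 200.44190999409454, 'k1': -0.16658380797616754, 'xyz': array([0.31677825, 0.07072184, 1.6007655 ]), 'attitude': array([ 0.12151277, -0.11867789, -1.56358455])}
wrist {'fovy': 59.625678664235934, 'cx': 280.00582255717865, 'cy': 211.2362855817594, 'k1': 0.008828590781803794, 'xyz': array([0.08175615, 0.62354506, 0.37298098]), 'attitude': array([-0.24448958, -0.18748461,  1.31783326])}
{'t': 0.15, 'q': array([ 1.20798489e+00,  5.32106421e-02,  1.61395147e+00,  1.75134495e-05,
        1.47600650e+00, -1.18985191e-01]), 'dq': array([-0.00274441, -0.00056293, -0.00405272, -0.00151952, -0.00167415,
       -0.00096538]), 'effort': array([ 5.52117490e-04, -3.94244456e+01, -3.70719874e+01, -1.16060614e-04,
        4.67941310e-03,  6.47665388e-06]), 'tool_pos': array([0.15070174, 0.60606899, 0.23035828]), 'tool_rot': array([-3.82008043e-01, -3.11788388e+00,  2.39719344e-03]), 'contact_force': array([-0.52734465,  0.43175421,  0.64974183]), 'wrist_torque': array([ 0.04931028, -0.00545574,  0.05376819]), 'grip_force': 0.0, 'opening': 0.08521424152949364}
```

View pics/top0.png

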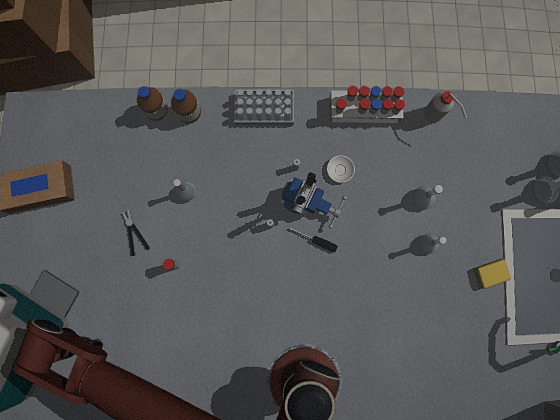

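View pics/side0.png

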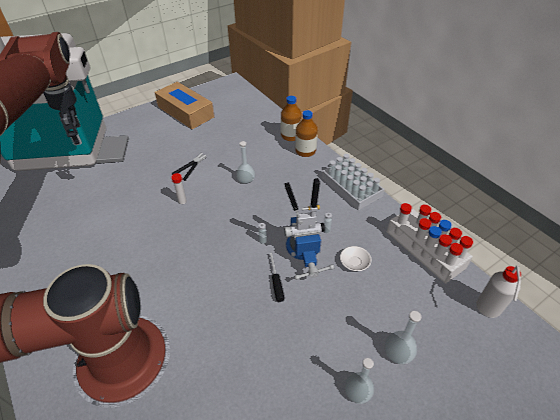

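The top picture shows the vice near (308,195) and the base at (305,385). The side picture shows the lever top near (289,184) and the fixed handle near (316,181). I need enlarged crops.

```bash
python3 - <<'E'
import cv2,pickle,numpy as np
d=pickle.load(open("im0.pkl","rb"))
def crop(n,x,y,w,h,s):
    return cv2.resize(d[n]["image"][y:y+h,x:x+w,::-1],None,fx=s,fy=s,interpolation=cv2.INTER_CUBIC)
a=crop("side",270,170,66,100,6); b=crop("top",275,160,66,100,6)
cv2.imwrite("pics/c0.png",np.hstack([a,b]))
E
cat > h.py <<'E'
import numpy as np
from scipy.spatial.transform import Rotation as R
from scipy.optimize import least_squares
def proj(c,P):
    p=R.from_rotvec(c["attitude"]).inv().apply(np.atleast_2d(P)-c["xyz"])
    s=np.c_[p[:,0]/-p[:,2],-p[:,1]/-p[:,2]]
    f=c["image"].shape[0]/2/np.tan(np.radians(c["fovy"])/2)
    r2=(s**2).sum(1,keepdims=True)
    return s*(1+c["k1"]*r2)*f+[c["cx"],c["cy"]]
def atz(c,px,z):
    s=least_squares(lambda v:(proj(c,[v[0],v[1],z])[0]-px),[.6,.1]).x
    return np.r_[s,z]
def tri(cs,pxs):
    s=least_squares(lambda v:np.concatenate([proj(c,v)[0]-p for c,p in zip(cs,pxs)]),[.6,.1,.2])
    return s.x,np.round(s.fun,2)
E
```

```text
(no output)
```

View pics/c0.png

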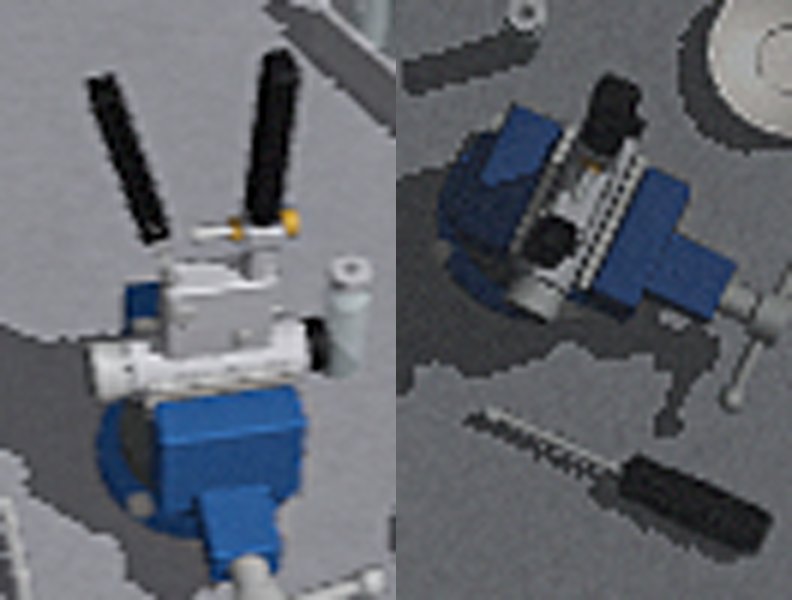

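The crop shows the lever top in side at about (287,183.3) and in top at (301,200). The fixed handle top is in side at (317,180) and in top at (312,175.5).

```bash
python3 - <<'E'
import pickle,numpy as np
from h import *
d=pickle.load(open("im0.pkl","rb"));S,T,W=d["side"],d["top"],d["wrist"]
np.set_printoptions(precision=4,suppress=True)
for n,s,t,z in(("lever",(287,183.3),(301,200),.285),("handle",(317,179.7),(312,175.3),.291)):
    print(n,tri([S,T],[s,t]),atz(S,s,z),atz(T,t,z))
# bystanders approx
for n,t,z in(("vial lower",(270,222.5),.075),("vial upper",(296,162),.075),("dish",(341,169),.02),("sd tip",(289,229),.01),("sd end",(335,245),.015),("tube",(168,265),.115),("flaskL",(178,183),.16),("fl",(438,189),.18),("fl",(442,240),.16)):
    print(n,atz(T,t,z)[:2])
print(R.from_rotvec([-.382,-3.1179,.0024]).as_matrix())
E
```

```text
lever (array([0.5184, 0.021 , 0.2931]), array([ 0.55, -0.11, -0.27,  0.53])) [0.522  0.0283 0.285 ] [0.5211 0.02   0.285 ]
handle (array([ 0.5867, -0.0093,  0.291 ]), array([-0.29,  0.06,  0.15, -0.27])) [ 0.5874 -0.0095  0.291 ] [ 0.5859 -0.0089  0.291 ]
vial lower [0.4846 0.1056]
vial upper [0.6719 0.027 ]
dish [ 0.6626 -0.118 ]
sd tip [0.4715 0.0473]
sd end [ 0.4212 -0.0964]
tube [0.3531 0.4032]
flaskL [0.5891 0.3718]
fl [ 0.571  -0.3801]
fl [ 0.4253 -0.3922]
[[-0.9704  0.2414 -0.0006]
 [ 0.2414  0.9704 -0.0015]
 [ 0.0002 -0.0016 -1.    ]]
```

```bash
python3 -m handwheel '[{"gripper":1,"offset":[0,0,-60],"rotation":[0,0,0]},{"gripper":1,"offset":[0,0,-120],"rotation":[0,0,0]},{"gripper":1,"offset":[-20,-20,-170],"rotation":[0,0,0]},{"gripper":1,"offset":[-60,-64,-170],"rotation":[0,0,0]},{"gripper":1,"offset":[-100,-107,-170],"rotation":[0,0,0]},{"gripper":1,"offset":[-140,-150,-170],"rotation":[0,0,0.05]},{"gripper":1,"offset":[-180,-193,-170],"rotation":[0,0,0.1]},{"gripper":1,"offset":[-215,-230,-170],"rotation":[0,0,0.183]}]' 20
python3 - <<'E'
from station import ctrl
from h import R
o=ctrl.get_obs();print(o['tool_pos'],o['t'],o['q']);print(R.from_rotvec(o['tool_rot']).as_matrix().round(4))
E
```

```text
t: 1.15
tool_pos: [0.3045, 0.3296, 0.4011]
tool_rot: [0.669, 3.069, -0.0]
contact_force: [0.4, 0.3, -0.3]
opening: -0.0001
grip_force: 0.0
[0.30445697 0.32955657 0.40105175] 1.15 [ 6.58949906e-01 -4.16879759e-01  1.74661582e+00 -2.05821258e-04
  1.81171559e+00 -4.82358417e-01]
[[-9.092e-01  4.165e-01  2.000e-04]
 [ 4.165e-01  9.092e-01 -1.000e-04]
 [-2.000e-04  0.000e+00 -1.000e+00]]
```

```bash
python3 -m handwheel '[{"gripper":1,"offset":[-48,-36,0],"rotation":[0,0,0]},{"gripper":1,"offset":[-96,-71,0],"rotation":[0,0,0]},{"gripper":1,"offset":[-144,-106,0],"rotation":[0,0,0]},{"gripper":1,"offset":[-192,-142,0],"rotation":[0,0,0]},{"gripper":1,"offset":[-235,-175,30],"rotation":[0,0,0]},{"gripper":1,"offset":[-257,-190,80],"rotation":[0,0,0]},{"gripper":1,"offset":[-257,-190,125],"rotation":[0,0,0]},{"gripper":1,"offset":[-257,-190,142],"rotation":[0,0,0]}]' 20
python3 - <<'E'
from station import ctrl
import cv2,pickle,numpy as np
from h import *
o=ctrl.get_obs();print(o['tool_pos'],o['t'])
d={n:ctrl.get_image(n) for n in("side","top","wrist")};pickle.dump(d,open("im1.pkl","wb"))
w=d["wrist"]["image"][:,:,::-1]
s=cv2.resize(d["side"]["image"][150:290,230:340,::-1],None,fx=3,fy=3,interpolation=cv2.INTER_CUBIC)
c=np.zeros((420,560+330,3),np.uint8);c[:,:560]=w;c[:,560:]=s
cv2.imwrite("pics/d1.png",cv2.resize(c,None,fx=.89,fy=.89,interpolation=cv2.INTER_AREA))
for P in([.5135,.025,.282],[.5867,-.0093,.291]): print(proj(d["wrist"],P),proj(d["side"],P))
E
```

```text
t: 2.15
tool_pos: [0.4577, 0.0518, 0.2556]
tool_rot: [-0.665, -3.064, 0.001]
contact_force: [0.0, 0.1, -0.7]
opening: 0.0001
grip_force: 0.0
[0.45770689 0.05177889 0.25562155] 2.15
[[274.71977605 440.40566873]] [[284.99314182 186.27162209]]
[[272.95044194 602.48749983]] [[316.73203606 179.77305164]]
```

View pics/d1.png

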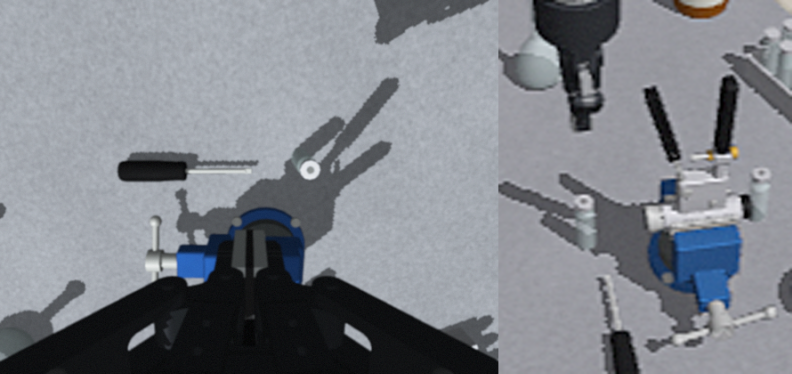

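The wrist view shows the fingers ending at about (250,235) in the picture, with the vice base arc topping out at about (264,208), slightly to the right. I'll check the lateral alignment.

```bash
python3 - <<'E'
import pickle,numpy as np
from h import *
np.set_printoptions(precision=4,suppress=True)
d=pickle.load(open("im1.pkl","rb"));W,S,T=d["wrist"],d["side"],d["top"]
ex=np.array([.909,-.4165]);ey=np.array([.4165,.909]);tcp=np.array([.4577,.0518])
def f(n,p): p=p[:2]-tcp;print(n,p@ex,p@ey)
for px in((264,208),(262,208),(234,218),(300,225)):
    f("base",atz(W,np.array(px)/.89,.012))
f("vialW",atz(W,np.array((310,170))/.89,.075)); f("vialT",atz(T,(270,222.5),.075))
f("lever",np.array([.520,.022]));f("leverS",atz(S,(287,183.3),.285));f("leverT",atz(T,(301,200),.285));f("handle",np.array([.5867,-.0093]))
f("tipside",atz(S,(230+(582-498)/.89/3,150+128/.89/3),.2556))
f("tcp",tcp);print(proj(S,[*tcp,.2556]),proj(W,[*tcp,.2556])*.89)
for n,p in(("rotvise",None),): pass
E
```

```text
base 0.06882284822280454 0.019199421110918706
base 0.06883302240109172 0.016674660696487535
base 0.08248499763762596 -0.01881122193234659
base 0.09173304125438295 0.06569624283436608
vialW 0.0048819597411283305 0.06256881502523465
vialT 0.002086264308073068 0.06008995463829745
lever 0.06904240000000002 -0.001140249999999992
leverS 0.06823846642040042 0.005441632856731191
leverT 0.0708429979380023 -0.0025074611004448077
handle 0.14270915 -0.0018114000000000047
tipside 0.00073394837795048 -0.005099560889220653
tcp 0.0 0.0
[[260.879  196.5608]] [[247.5804 243.7251]]
```

```bash
python3 -m handwheel '[{"gripper":1,"offset":[-10,0,0],"rotation":[0,0,0]},{"gripper":1,"offset":[-18,0,0],"rotation":[0,0,0]},{"gripper":1,"offset":[-26,0,0],"rotation":[0,0,0]},{"gripper":1,"offset":[-33,0,0],"rotation":[0,0,0]},{"gripper":1,"offset":[-38,0,0],"rotation":[0,0,0]},{"gripper":1,"offset":[-42,0,0],"rotation":[0,0,0]},{"gripper":1,"offset":[-45,0,0],"rotation":[0,0,0]},{"gripper":1,"offset":[-45,0,0],"rotation":[0,0,0]}]'
python3 -m handwheel '[{"gripper":1,"offset":[-2,0,0],"rotation":[0,0,0]},{"gripper":1,"offset":[-4,0,0],"rotation":[0,0,0]},{"gripper":1,"offset":[-6,0,0],"rotation":[0,0,0]},{"gripper":1,"offset":[-8,0,0],"rotation":[0,0,0]},{"gripper":1,"offset":[-10,0,0],"rotation":[0,0,0]},{"gripper":1,"offset":[-12,0,0],"rotation":[0,0,0]},{"gripper":1,"offset":[-14,0,0],"rotation":[0,0,0]},{"gripper":1,"offset":[-15,0,0],"rotation":[0,0,0]}]'
python3 - <<'E'
from station import ctrl
import cv2,numpy as np
s=ctrl.get_image("side")["image"];t=ctrl.get_image("top")["image"]
f=lambda i,x,y:cv2.resize(i[y:y+100,x:x+66,::-1],None,fx=6,fy=6,interpolation=cv2.INTER_CUBIC)
cv2.imwrite("pics/e1.png",np.hstack([f(s,265,150),f(t,275,160)]))
E
```

```text
t: 3.3
tool_pos: [0.5003, 0.0334, 0.2592]
tool_rot: [-0.665, -3.07, 0.0]
contact_force: [-0.5, -0.3, 0.8]
opening: 0.0001
grip_force: 0.0
t: 4.3
tool_pos: [0.514, 0.0272, 0.2593]
tool_rot: [-0.665, -3.07, -0.0]
contact_force: [-3.7, 2.0, 4.0]
opening: 0.0003
grip_force: 2.3
```

View pics/e1.png

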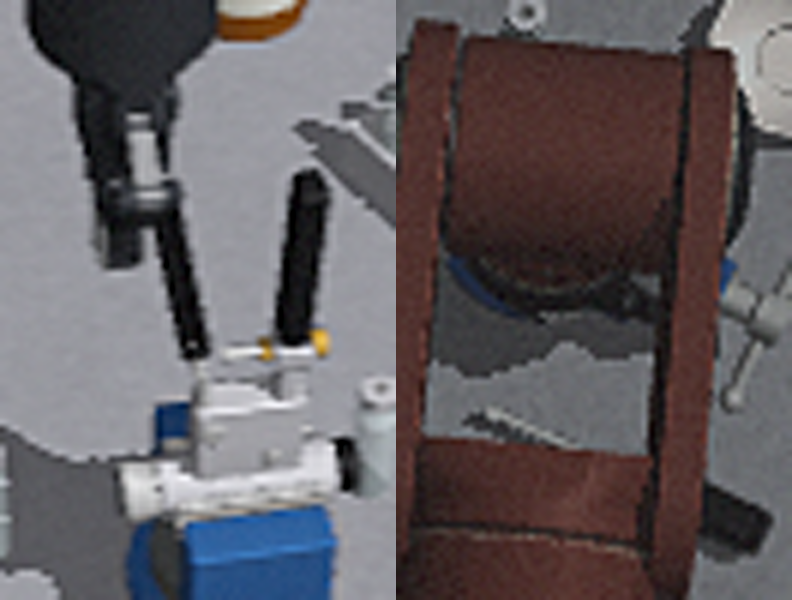

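Side view: the fingertips, at about (115,240) in the crop, are on the lever's outer top at (165,205), and the lever has started to move in. The fixed handle at (310,180) is clear. The lever's top edge rises as it moves in, and friction is dragging the tool up, so I'll raise the tool with it.

```bash
python3 -m handwheel '[{"gripper":1,"offset":[-2,0,-1],"rotation":[0,0,0]},{"gripper":1,"offset":[-4,0,-1.5],"rotation":[0,0,0]},{"gripper":1,"offset":[-6,0,-2],"rotation":[0,0,0]},{"gripper":1,"offset":[-8,0,-2.5],"rotation":[0,0,0]},{"gripper":1,"offset":[-10,0,-3],"rotation":[0,0,0]},{"gripper":1,"offset":[-12,0,-3.2],"rotation":[0,0,0]},{"gripper":1,"offset":[-14,0,-3.5],"rotation":[0,0,0]},{"gripper":1,"offset":[-15,0,-3.5],"rotation":[0,0,0]}]'
python3 -m handwheel '[{"gripper":1,"offset":[-1.5,0,-0.2],"rotation":[0,0,0]},{"gripper":1,"offset":[-3,0,-0.4],"rotation":[0,0,0]},{"gripper":1,"offset":[-4.5,0,-0.6],"rotation":[0,0,0]},{"gripper":1,"offset":[-6,0,-0.8],"rotation":[0,0,0]},{"gripper":1,"offset":[-7.5,0,-1],"rotation":[0,0,0]},{"gripper":1,"offset":[-9,0,-1],"rotation":[0,0,0]},{"gripper":1,"offset":[-10,0,-1],"rotation":[0,0,0]},{"gripper":1,"offset":[-10,0,-1],"rotation":[0,0,0]}]'
```

```text
t: 5.4
tool_pos: [0.5274, 0.0209, 0.2623]
tool_rot: [-0.665, -3.069, 0.0]
contact_force: [-3.8, 1.7, -4.5]
opening: 0.0
grip_force: 2.3
t: 6.4
tool_pos: [0.5362, 0.017, 0.2636]
tool_rot: [-0.665, -3.069, -0.0]
contact_force: [-5.5, 1.8, -2.6]
opening: 0.0
grip_force: 3.1
```

```bash
python3 -m handwheel '[{"gripper":1,"offset":[-0.7,0,0],"rotation":[0,0,0]},{"gripper":1,"offset":[-1.4,0,0],"rotation":[0,0,0]},{"gripper":1,"offset":[-2.1,0,0],"rotation":[0,0,0]},{"gripper":1,"offset":[-2.8,0,0],"rotation":[0,0,0]},{"gripper":1,"offset":[-3.5,0,0],"rotation":[0,0,0]},{"gripper":1,"offset":[-4.2,0,0],"rotation":[0,0,0]},{"gripper":1,"offset":[-5,0,0],"rotation":[0,0,0]},{"gripper":1,"offset":[-5,0,0],"rotation":[0,0,0]}]'
```

```text
t: 7.4
tool_pos: [0.5406, 0.015, 0.2638]
tool_rot: [-0.665, -3.068, 0.0]
contact_force: [-7.7, 2.0, -2.8]
opening: -0.0002
grip_force: 3.5
```

```bash
python3 -m handwheel '[{"gripper":1,"offset":[-0.3,0,0],"rotation":[0,0,0]},{"gripper":1,"offset":[-0.6,0,0],"rotation":[0,0,0]},{"gripper":1,"offset":[-0.9,0,0],"rotation":[0,0,0]},{"gripper":1,"offset":[-1.2,0,0],"rotation":[0,0,0]},{"gripper":1,"offset":[-1.5,0,0],"rotation":[0,0,0]},{"gripper":1,"offset":[-1.5,0,0],"rotation":[0,0,0]},{"gripper":1,"offset":[-1.5,0,0],"rotation":[0,0,0]},{"gripper":1,"offset":[-1.5,0,0],"rotation":[0,0,0]}]'
```

```text
t: 8.4
tool_pos: [0.5418, 0.0144, 0.2638]
tool_rot: [-0.665, -3.068, 0.0]
contact_force: [-7.3, 1.3, -1.7]
opening: 0.0002
grip_force: 3.7
```

```bash
python3 -m handwheel '[{"gripper":1,"offset":[-0.4,0,0],"rotation":[0,0,0]},{"gripper":1,"offset":[-0.8,0,0],"rotation":[0,0,0]},{"gripper":1,"offset":[-1.2,0,0],"rotation":[0,0,0]},{"gripper":1,"offset":[-1.6,0,0],"rotation":[0,0,0]},{"gripper":1,"offset":[-2,0,0],"rotation":[0,0,0]},{"gripper":1,"offset":[-2,0,0],"rotation":[0,0,0]},{"gripper":1,"offset":[-2,0,0],"rotation":[0,0,0]},{"gripper":1,"offset":[-2,0,0],"rotation":[0,0,0]}]'
```

```text
t: 9.4
tool_pos: [0.5422, 0.0142, 0.2637]
tool_rot: [-0.663, -3.064, -0.001]
contact_force: [-13.5, 3.6, 0.2]
opening: 0.0
grip_force: 6.7
```

The force rose to 14 N with almost no travel, so the lever is on its stop. I'll hold it there.

```bash
for i in 1; do python3 -m handwheel '[{"gripper":1,"offset":[0,0,0],"rotation":[0,0,0]},{"gripper":1,"offset":[0,0,0],"rotation":[0,0,0]},{"gripper":1,"offset":[0,0,0],"rotation":[0,0,0]},{"gripper":1,"offset":[0,0,0],"rotation":[0,0,0]},{"gripper":1,"offset":[0,0,0],"rotation":[0,0,0]},{"gripper":1,"offset":[0,0,0],"rotation":[0,0,0]},{"gripper":1,"offset":[0,0,0],"rotation":[0,0,0]},{"gripper":1,"offset":[0,0,0],"rotation":[0,0,0]}]'; done
python3 - <<'E'
from station import ctrl
import cv2,numpy as np
s=ctrl.get_image("side")["image"]
cv2.imwrite("pics/g1.png",cv2.resize(s[150:250,265:365,::-1],None,fx=5,fy=5,interpolation=cv2.INTER_CUBIC))
E
```

```text
t: 10.4
tool_pos: [0.5422, 0.0142, 0.2638]
tool_rot: [-0.663, -3.064, -0.001]
contact_force: [-12.9, 4.1, -0.4]
opening: -0.0001
grip_force: 6.7
```

View pics/g1.png

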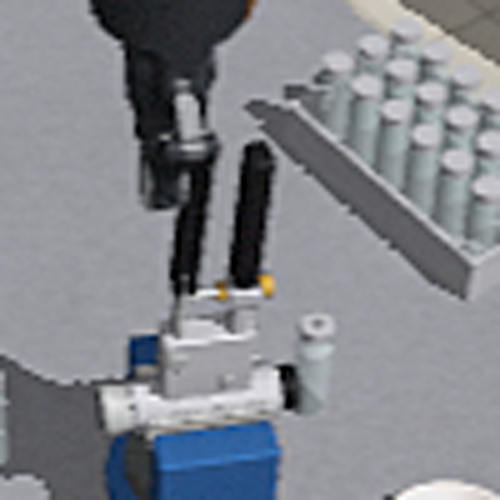

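The lever stands upright at (195,220), parallel to the fixed handle at (250,210) with a gap between them, so it is at its stop. I'll hold one more second, then ease it out.

```bash
python3 -m handwheel '[{"gripper":1,"offset":[0,0,0],"rotation":[0,0,0]},{"gripper":1,"offset":[0,0,0],"rotation":[0,0,0]},{"gripper":1,"offset":[0,0,0],"rotation":[0,0,0]},{"gripper":1,"offset":[0,0,0],"rotation":[0,0,0]},{"gripper":1,"offset":[0,0,0],"rotation":[0,0,0]},{"gripper":1,"offset":[0,0,0],"rotation":[0,0,0]},{"gripper":1,"offset":[0,0,0],"rotation":[0,0,0]},{"gripper":1,"offset":[0,0,0],"rotation":[0,0,0]}]'
python3 -m handwheel '[{"gripper":1,"offset":[1,0,0],"rotation":[0,0,0]},{"gripper":1,"offset":[2.5,0,0],"rotation":[0,0,0]},{"gripper":1,"offset":[4,0,0],"rotation":[0,0,0]},{"gripper":1,"offset":[5.5,0,0.3],"rotation":[0,0,0]},{"gripper":1,"offset":[7,0,0.5],"rotation":[0,0,0]},{"gripper":1,"offset":[8.5,0,0.7],"rotation":[0,0,0]},{"gripper":1,"offset":[10,0,1],"rotation":[0,0,0]},{"gripper":1,"offset":[12,0,1.2],"rotation":[0,0,0]}]'
python3 -m handwheel '[{"gripper":1,"offset":[1.5,0,0.2],"rotation":[0,0,0]},{"gripper":1,"offset":[3,0,0.4],"rotation":[0,0,0]},{"gripper":1,"offset":[4.5,0,0.6],"rotation":[0,0,0]},{"gripper":1,"offset":[6,0,0.8],"rotation":[0,0,0]},{"gripper":1,"offset":[7.5,0,1],"rotation":[0,0,0]},{"gripper":1,"offset":[9,0,1.3],"rotation":[0,0,0]},{"gripper":1,"offset":[10.5,0,1.6],"rotation":[0,0,0]},{"gripper":1,"offset":[12,0,2],"rotation":[0,0,0]}]'
```

```text
t: 11.45
tool_pos: [0.5422, 0.0142, 0.2637]
tool_rot: [-0.663, -3.064, -0.001]
contact_force: [-12.3, 3.2, -0.6]
opening: -0.0003
grip_force: 6.7
t: 12.45
tool_pos: [0.5336, 0.0182, 0.2633]
tool_rot: [0.665, 3.07, -0.0]
contact_force: [-5.1, 1.5, -2.2]
opening: -0.0001
grip_force: 2.6
t: 13.45
tool_pos: [0.5229, 0.0234, 0.2615]
tool_rot: [0.665, 3.069, 0.001]
contact_force: [-4.4, 1.2, 3.3]
opening: -0.0
grip_force: 2.4
```

```bash
python3 -m handwheel '[{"gripper":1,"offset":[1.5,0,0.2],"rotation":[0,0,0]},{"gripper":1,"offset":[3,0,0.5],"rotation":[0,0,0]},{"gripper":1,"offset":[4.5,0,0.8],"rotation":[0,0,0]},{"gripper":1,"offset":[6,0,1.1],"rotation":[0,0,0]},{"gripper":1,"offset":[7.5,0,1.4],"rotation":[0,0,0]},{"gripper":1,"offset":[9,0,1.7],"rotation":[0,0,0]},{"gripper":1,"offset":[10.5,0,2],"rotation":[0,0,0]},{"gripper":1,"offset":[12,0,2.3],"rotation":[0,0,0]}]'
python3 -m handwheel '[{"gripper":1,"offset":[1.2,0,0.2],"rotation":[0,0,0]},{"gripper":1,"offset":[2.4,0,0.5],"rotation":[0,0,0]},{"gripper":1,"offset":[3.6,0,0.7],"rotation":[0,0,0]},{"gripper":1,"offset":[4.8,0,1],"rotation":[0,0,0]},{"gripper":1,"offset":[6,0,1],"rotation":[0,0,0]},{"gripper":1,"offset":[7.5,0,1],"rotation":[0,0,0]},{"gripper":1,"offset":[9,0,1],"rotation":[0,0,0]},{"gripper":1,"offset":[11,0,1],"rotation":[0,0,0]}]'
```

```text
t: 14.45
tool_pos: [0.5116, 0.0284, 0.2581]
tool_rot: [0.665, 3.07, 0.0]
contact_force: [-2.6, 4.2, 3.4]
opening: 0.0003
grip_force: 1.9
t: 15.45
tool_pos: [0.5016, 0.0324, 0.2572]
tool_rot: [0.666, 3.07, -0.001]
contact_force: [-0.4, 0.5, 0.1]
opening: 0.0002
grip_force: 0.0
```

Contact has ended and the lever should be at rest. I'll retreat well clear and look.

```bash
python3 -m handwheel '[{"gripper":1,"offset":[8,0,0],"rotation":[0,0,0]},{"gripper":1,"offset":[20,0,0],"rotation":[0,0,0]},{"gripper":1,"offset":[35,0,-10],"rotation":[0,0,0]},{"gripper":1,"offset":[45,0,-40],"rotation":[0,0,0]},{"gripper":1,"offset":[50,0,-80],"rotation":[0,0,0]},{"gripper":1,"offset":[50,0,-100],"rotation":[0,0,0]},{"gripper":1,"offset":[50,0,-100],"rotation":[0,0,0]},{"gripper":1,"offset":[50,0,-100],"rotation":[0,0,0]}]'
python3 - <<'E'
from station import ctrl
import cv2,pickle,numpy as np
a=pickle.load(open("im0.pkl","rb"))["side"]["image"];b=ctrl.get_image("side")["image"]
f=lambda i:cv2.resize(i[150:270,240:340,::-1],None,fx=4,fy=4,interpolation=cv2.INTER_CUBIC)
cv2.imwrite("pics/f1.png",np.hstack([f(a),f(b)]))
E
```

```text
t: 16.45
tool_pos: [0.4557, 0.0535, 0.3555]
tool_rot: [-0.665, -3.068, 0.001]
contact_force: [-0.1, 0.3, 0.4]
opening: -0.0003
grip_force: 0.0
```

View pics/f1.png

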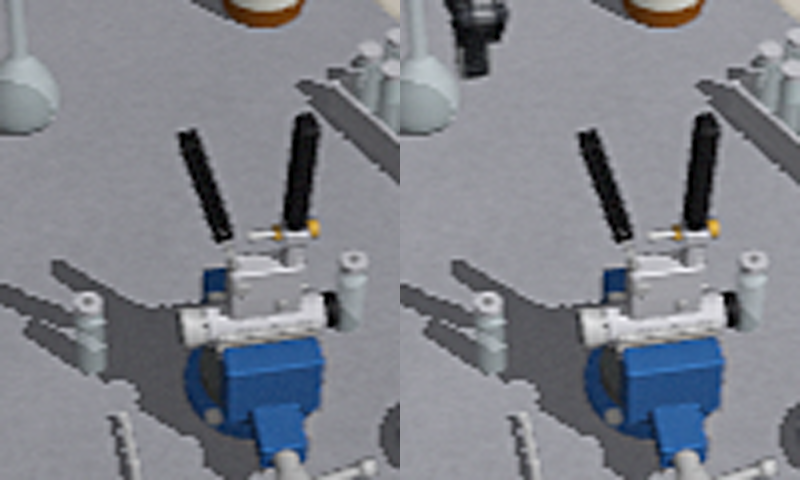

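The before and after views match: the lever top is at (188,133) before and (588,133) after, which is the same spot once the 400-pixel offset is removed. The vials have not moved and the hand is clear.

```bash
python3 -c "
from station import ctrl
print(ctrl.finish_job())"
```

```text
the job is handed in; nothing more can be done
None
```

The lever was pressed to its stop at about 13 N and held there for just over two seconds. It was then eased back out to rest over about three seconds, the hand was withdrawn, and the job is handed in (no verdict was returned).

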